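Mount a culture dish in the microscope's stage holder

ROBOT

A 6-joint arm with a two-finger parallel gripper is mounted at the origin on the work surface. World frame = base frame: x ahead of the robot, y to its left, z up, the work surface at z = 0. Lengths are in mm, angles in rad, forces in N, time in s.
With the tool pointing down it reaches from about 275 to 850 mm from the base axis. Payload 5.2 kg.
Tool frame: the origin (TCP) lies on the mounting face of the last link; the fingertips stand 173 mm ahead of it and the grasp point (between the pads) lies 155 mm ahead of it; y points along the fingers, x is the direction in which the jaws open and shut, and the axes are right-handed (so a half turn about y gives the same grasp; the last joint's range is limited). The gripper opens to 85 mm and grips with 20 to 120 N. Pads are 22 mm wide; open, the fingers measure 114 mm over their backs; the gripper's body (76 mm by 85 mm) begins 54 mm behind the grasp point. The pads swing forward as they close: fully open they stand 13 mm farther back than shut.
Start: joints at [0.964, 0.259, 1.535, -0, 1.348, -0.203], TCP at [216.084, 505.781, 404.71] pointing down, gripper open.
Joint ranges: [-3.14, 3.14], [-0.91, 2.08], [0.19, 2.58], [-1.22, 4.36], [0.22, 2.71], [-3.12, 3.12]. Speed limits (rad/s): [2.57, 2.57, 3.14, 3.14, 3.14, 3.14].

INTERFACE

Orientations are given as a rotation vector (axis times angle).
In Python, from station import manip, grab_frame, ticket, models gives the robot as it stands. The module is installed in compiled form; this text tells all that it offers.
- The arm moves only by the tool step_arm, never from a script. Its argument "increments" is a list of rows, each a list of 2 entries, a list of its own where there are three numbers: the shift along the world's x, y, z in cm, then the turn about the world's z in rad. A call has exactly 5 rows; each row shifts and turns the commanded pose from where the row before left it; what a row does not reach is not made up. A row lasts 1/8 s, in which the tool goes at most 62.5 mm and 10.7 degrees, less where a joint would pass 70% of its speed; a pose out of reach is approached as far as the arm can. A call is refused whole if a number of a shift passes 6.25 or a number of a turn 0.188, either way. A call with a gripper value outside its range is refused whole. "claw" is the finger opening in cm, from 0 to 8.54, set as the call begins (left out, the last holds). The fingers move at their own pace and stop on an object; "force" is the grip in N (left out, the last holds). Time passes only in rows, so rows that do not move let the fingers close, or fill a call up. It gives the time, the measured TCP pose, the force and the opening at its end, in the units of the state.
- manip.get_state(): the state, without advancing time (a new reading comes with each control period).
- grab_frame(name): name is "scene" or "side" or "wrist"; returns a dict with "image" (420x560x3 uint8, red, green, blue), "depth" (420x560 float32, mm along the optical axis (not along the pixel's ray), 0 where there is no reading), "fx", "fy", "cx", "cy" (pixels), "dist" ([k1, k2, p1, p2, k3] as OpenCV has them; the pictures are not rectified), "R" (3x3) and "t" (3): a world point X has camera coordinates R X + t; the wrist camera has in their place "hand_eye" (4x4, takes a point from camera to tool coordinates, whose origin is the TCP and whose axes are the tool frame's). Camera axes: x right, y down, z forward; pixel columns grow to the right and rows downward; lengths in mm; the calibration is good to about 2 mm. A picture is of the moment at which its call begins: read the wrist's pose just before it.
- ticket.close_job(): hands the job in, once; it reports no verdict.
Trained networks look in the newest picture that a camera, given by its name, has taken for a name from the list of things; names that differ only in an ending like _2 or _b are one class to them, and where a whole thing is asked for, a point or a joint stands for the part that bears it (a point fixed in the world has none). Each returns a list of dicts, best first, with "p" (0 to 1); they miss things now and then, are a little off and sometimes report something else, mostly with a low value. They report only what shows in the picture. A call takes as long as a camera call. They do not tell look-alikes from the thing itself.
- models.cut_out(target, camera): "pixels" (420x560 bool, what is visible of it) and "extent" ([left, top, right, bottom] in pixels, round what is visible of it).
The state is a dict: "time": time; "q": joint angles; "joint_velocities": joint speeds; "joint_torque": joint torques, N m; "position": TCP position; "tool_rot": TCP orientation; "wrist_force": force on the tool from outside, world axes, zero at the start; "ft_torque": the same for the moment, N m; "finger_gap": finger opening in mm.
Only numpy, scipy, OpenCV 4.12 (cv2) and the standard library are available. Lean on these libraries where they do the work, as an engineer would, in place of code of your own. Each camera call takes 0.05 s, during which the arm holds its last target. There are 200 camera calls.

TASK

Mount the small culture dish in the stage holder, ready for the microscope: set the adapter ring with the wide recess, the one that the small dish fits, into the round well of the holder; then lower the small dish into that ring's recess, put the steel weight ring over the dish so that it rests on the dish lid, and last cover it all with the black light cap, standing flat on the holder. Each part must lie fully home before the next goes on; keep the dish level, and leave the other ring, the large dish and the other things on the bench where they are.

Things in the scene. Friction and masses are not known exactly. Their poses are not given: they have to be found in the camera images.
- holder: Stage holder: a dark grey metal plate 160 x 110 mm, 24 mm high, fixed on the bench at the left or right (a shut slide box with a paper label lies on the other side). Its middle has a round open well 54 mm across, 12 mm deep, black in its floor; a small plug on one long side. Origin: centre of its underside, under the well's centre; z up, y along the long side. Top face 24 mm above the origin.
- adapter_c (a point): Wanted adapter ring: pale aluminium, 20 mm tall, recess up. Lower 8 mm: spigot 50 mm across, bevelled foot, for the holder's well. Upper 12 mm: flange 58 mm across, to be gripped, comes to rest on the holder's top. In its top a recess 41 mm across, 4 mm deep for the dish, with a 28 mm bore below. Point: its centre, 10 mm up; z up; yaw free. Seated: point 2 mm above the holder's top.
- small_adapter_c (a point): Another adapter ring, not wanted: the same outside, but its recess is only 25 mm across (17 mm bore), too small for the dish. To be left alone. The point is its centre, 10 mm above its underside.
- dish_c (a point): Small culture dish: pale bluish, flat, round, lid on, 38 mm across the lid, 14 mm tall; lower 5 mm 36 mm across with a bevelled foot. Point: its centre, 7 mm above its underside; z up; yaw free. In the recess its upper 10 mm stand clear of the ring, so grip that part. Seated: point 15 mm above the holder's top.
- big_dish_c (a point): A larger dish of the same kind, 58 mm across and 16 mm tall, not wanted, to be left alone. The point is its centre, 8 mm above its underside.
- weight_ring_c (a point): Weight ring: dark steel, 54 mm across, 14 mm tall, lying cavity down. The cavity, 44 mm across and 8 mm deep, goes over the dish; the 6 mm thick top has a window 28 mm across, and its underside rests on the dish lid, leaving 2 mm between the skirt and the adapter. Point: its centre, 7 mm above its underside; yaw free. Seated: point 21 mm above the holder's top.
- light_cap_c (a point): Light cap: black round hood 73 mm across, open below (68 mm across inside, 32 mm deep), its flat top 35 mm above its rim. On top an aluminium knob to hold it by, 18 mm across, from 41 to 65 mm above the rim, on a thinner neck. Point: on its axis, 32.5 mm above its rim, half-way up; yaw free. Seated it covers the stack, its rim on the holder's top, point 32.5 mm above that.
- objective_c (a point): A microscope objective standing with its narrow end up, steel with a black band, 32 mm across, 52 mm tall; to be left alone. The point is 26 mm above the bench, at its middle.
- oil_bottle_c (a point): A small amber bottle of immersion oil with a black cap, 25 mm across, 50 mm tall; to be left alone. The point is 25 mm above the bench, at its middle.
- filter_cube_c (a point): A black filter cube of the microscope, 36 x 34 x 40 mm, with round windows; to be left alone. The point is 20 mm above the bench, at its middle.
There are look-alikes about, which are no part of the job. Leave any blue or purple look-alike of the part that bears weight_ring_c alone.

How it is judged:
By the outcome, as a careful person would: the job done as asked, in the order asked, and still so for the second after the job is handed in, with the robot touching nothing.
It also fails if it takes over 109 s, if anything falls off the work surface, if the arm or the gripper's body presses on something with over 40 N, if the wrist force passes 120 N, or if a joint passes its speed limit or range.

## Working session

There is one attempt and no reset: what is moved stays moved. The work goes in short steps, Python scripts to look and compute and a tool call to move; the robot and the scene stay as the last step left them, time stands still between calls to the robot, and variables do not carry over. Pictures are saved under pics/ and viewed, about 12 in all and at most 16, crops included, and the job is handed in when it is done.

Besides the shell and the picture viewer there is one more tool, called after "Call:" as name([rows], argument=value, ...), one row to a line, values as JSON. step_arm: Moves the arm, as the interface text tells. Its arguments: {"type":"object","properties":{"increments":{"type":"array"},"claw":{"type":"number"},"force":{"type":"number"}},"required":["increments"]}

```bash
mkdir -p pics; cat > h.py <<'E'
import numpy as np, cv2
from station import manip, grab_frame, ticket, models
from scipy.spatial.transform import Rotation as Ro
def shot(name):
    s=manip.get_state(); f=grab_frame(name); f['s']=s
    if name=='wrist':
        T=np.eye(4);T[:3,:3]=Ro.from_rotvec(s['tool_rot']).as_matrix();T[:3,3]=s['position']
        M=T@np.array(f['hand_eye']); 
    else:
        M=np.eye(4);M[:3,:3]=np.array(f['R']).T;M[:3,3]=-np.array(f['R']).T@np.array(f['t'])
    f['M']=M; f['K']=np.array([[f['fx'],0,f['cx']],[0,f['fy'],f['cy']],[0,0,1.]])
    return f
def save(f,n,crop=None,scale=1):
    im=f['image'][:,:,::-1]
    if crop: im=im[crop[1]:crop[3],crop[0]:crop[2]]
    cv2.imwrite('pics/'+n+'.png',cv2.resize(im,None,fx=scale,fy=scale,interpolation=cv2.INTER_CUBIC))
def cloud(f):  # world xyz for each pixel
    v,u=np.mgrid[0:420,0:560]
    n=cv2.undistortPoints(np.stack([u,v],-1).reshape(-1,1,2).astype(np.float64),f['K'],np.array(f['dist'],float)).reshape(420,560,2)
    d=f['depth'][...,None]
    P=np.concatenate([n*d,d],-1)
    W=P@f['M'][:3,:3].T+f['M'][:3,3]
    W[f['depth']<=0]=np.nan
    return W
def ray(f,u,v,z):  # pixel -> world at height z
    n=cv2.undistortPoints(np.array([[[u,v]]],float),f['K'],np.array(f['dist'],float)).reshape(2)
    d=f['M'][:3,:3]@np.array([n[0],n[1],1]); o=f['M'][:3,3]
    return o+d*(z-o[2])/d[2]
NAMES=['holder','adapter_c','small_adapter_c','dish_c','big_dish_c','weight_ring_c','light_cap_c','objective_c','oil_bottle_c','filter_cube_c']
def find(f,cam,names=NAMES):
    W=cloud(f)
    for n in names:
        for r in models.cut_out(n,cam)[:4]:
            P=W[r['pixels']];P=P[~np.isnan(P[:,0])]
            if len(P)<5: print(n,round(r['p'],2),r['extent']);continue
            zt=np.percentile(P[:,2],95); T=P[P[:,2]>zt-4]
            c=(np.percentile(T,2,axis=0)+np.percentile(T,98,axis=0))/2; e=np.percentile(T,98,axis=0)-np.percentile(T,2,axis=0)
            print(n,round(r['p'],2),[int(x) for x in r['extent']],'top z',round(zt),'c',c[:2].round(1),'ext',e[:2].round(), 'rgb',f['image'][r['pixels']].mean(0).round())
E
python3 - <<'E'
from h import *
s=manip.get_state();print(s['position'],s['tool_rot'],s['wrist_force'],s['finger_gap'])
for c in ['scene','side','wrist']:
    f=shot(c);save(f,c+'0');print(c);find(f,c)
E
cd pics; python3 -c "
import cv2,numpy as np
a=[cv2.imread(c+'0.png') for c in ('scene','side')]
cv2.imwrite('m0.png',cv2.resize(np.vstack(a),None,fx=.71,fy=.71))"
```

```text
[215.95434002 505.59661517 403.85878324] [-1.37427265 -0.90547732  0.90832794] [ 0.29606604  0.62409267 -0.56821764] 85.42090753074642
scene
holder 0.68 [379, 206, 450, 254] top z 26 c [607.7 332.2] ext [125. 160.] rgb [53. 53. 55.]
adapter_c 0.73 [270, 246, 292, 264] top z 21 c [683.4 -10.7] ext [56. 54.] rgb [169. 168. 161.]
small_adapter_c 0.78 [361, 173, 379, 189] top z 20 c [393.5 267.9] ext [53. 49.] rgb [162. 161. 155.]
dish_c 0.7 [219, 204, 234, 213] top z 16 c [ 499.7 -150.1] ext [32. 35.] rgb [157. 165. 163.]
big_dish_c 0.47 [176, 177, 198, 193] top z 16 c [ 397.7 -272. ] ext [51. 51.] rgb [158. 168. 167.]
weight_ring_c 0.62 [336, 264, 361, 287] top z 16 c [750.2 137.8] ext [52. 49.] rgb [116.  61. 139.]
weight_ring_c 0.6 [335, 231, 361, 251] top z 16 c [636.5 156.3] ext [50. 49.] rgb [84. 85. 85.]
weight_ring_c 0.53 [381, 260, 403, 278] top z 15 c [741.4 244.2] ext [50. 48.] rgb [ 31.  83. 160.]
light_cap_c 0.61 [270, 206, 299, 239] top z 59 c [576.9   2. ] ext [17. 15.] rgb [38. 38. 37.]
objective_c 0.52 [319, 189, 338, 207] top z 50 c [493.2 126.6] ext [12. 14.] rgb [96.
[... 891 characters left out ...]
 91.]
weight_ring_c 0.5 [276, 158, 300, 177] top z 16 c [744.7 135.3] ext [48. 49.] rgb [124.  71. 149.]
weight_ring_c 0.46 [156, 131, 225, 179] top z 26 c [602.6 330.3] ext [123. 160.] rgb [56. 57. 58.]
light_cap_c 0.81 [252, 202, 286, 242] top z 58 c [571.3  -1.1] ext [14. 15.] rgb [42. 43. 41.]
objective_c 0.6 [191, 197, 207, 223] top z 50 c [488.6 124.8] ext [13. 12.] rgb [110. 111. 109.]
oil_bottle_c 0.65 [333, 233, 348, 255] top z 50 c [ 622.2 -141.1] ext [10. 10.] rgb [113.  74.  40.]
filter_cube_c 0.68 [206, 239, 229, 272] top z 42 c [439.9  -1.7] ext [38. 38.] rgb [47. 51. 48.]
wrist
small_adapter_c 0.9 [158, 360, 182, 399] top z 21 c [392.6 281.7] ext [45. 30.] rgb [143. 140. 133.]
```

View pics/scene0.png

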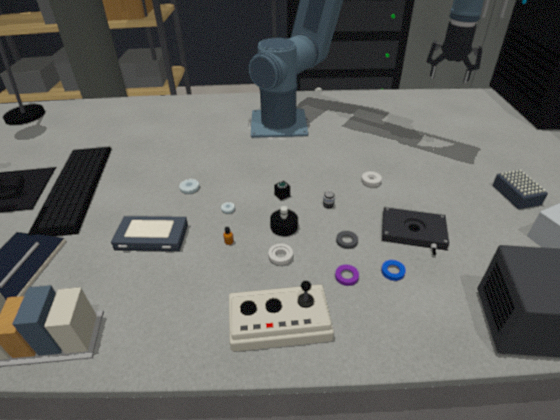

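```bash
python3 - <<'E'
from h import *
f=shot('wrist');print(Ro.from_rotvec(f['s']['tool_rot']).as_matrix().round(3));print(np.array(f['hand_eye']).round(3),f['fx'])
f=shot('side')
a=f['image'][170:240,270:350];b=f['image'][175:245,85:165];c=f['image'][115:200,150:270]
g=lambda x,s:cv2.resize(x[:,:,::-1],s,interpolation=cv2.INTER_CUBIC)
cv2.imwrite('pics/crops.png',np.hstack([g(a,(270,236)),g(b,(270,236)),g(c,(333,236))][:2]))
W=cloud(f)
for n in ['holder']:
    r=models.cut_out(n,'side')[0];P=W[r['pixels']];P=P[abs(P[:,2]-25)<4]
    print(cv2.minAreaRect(P[:,:2].astype(np.float32)))
f=shot('scene');W=cloud(f)
r=models.cut_out(n,'scene')[0];P=W[r['pixels']];P=P[abs(P[:,2]-25)<4]
print(cv2.minAreaRect(P[:,:2].astype(np.float32)))
E
```

```text
[[ 0.393  0.    -0.92 ]
 [ 0.92  -0.     0.393]
 [-0.    -1.    -0.   ]]
[[ 1.0000e+00  1.0000e-03  1.0000e-03 -7.5700e-01]
 [-0.0000e+00 -3.2500e-01  9.4600e-01  3.1073e+01]
 [ 1.0000e-03 -9.4600e-01 -3.2500e-01  8.3549e+01]
 [ 0.0000e+00  0.0000e+00  0.0000e+00  1.0000e+00]] 367.33307653785295
((604.3155517578125, 332.06854248046875), (164.24761962890625, 111.32990264892578), 75.86641693115234)
((606.6893920898438, 332.4382629394531), (161.1358184814453, 113.72171020507812), 75.38519287109375)
```

View pics/crops.png

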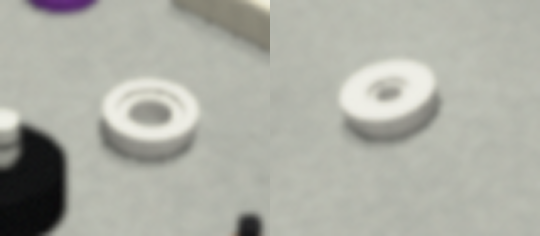

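Call:
step_arm([
  [[3.9, -1.75, -1.0], 0],
  [[3.9, -1.75, -1.0], 0],
  [[3.9, -1.75, -1.0], 0],
  [[3.9, -1.75, -1.0], 0],
  [[3.9, -1.75, -1.0], 0],
], claw=8.5)

```text
time: 2.52
position: [412.3, 417.6, 354.5]
tool_rot: [-1.373, -0.907, 0.907]
wrist_force: [-0.3, -0.1, -0.3]
finger_gap: 84.8
```

Call:
step_arm([
  [[4.8, -2.2, -1.3], 0],
  [[4.8, -2.2, -1.3], 0],
  [[4.8, -2.1, -1.3], 0],
  [[4.8, -2.1, -1.3], 0],
  [[0, 0, 0], 0],
])

```text
time: 3.15
position: [606.1, 329.6, 300.4]
tool_rot: [-1.376, -0.902, 0.905]
wrist_force: [-0.5, 0.9, 0.1]
finger_gap: 85.2
```

```bash
cat >> h.py <<'E'
def circ(f,W,mask,zlo,zhi,D):  # fit circle centre of known dia to outer edge points of top surface
    P=W[mask];P=P[(P[:,2]>zlo)&(P[:,2]<zhi)]
    h=cv2.convexHull(P[:,:2].astype(np.float32))[:,0]
    from scipy.optimize import least_squares
    g=least_squares(lambda p:np.hypot(*(h-p[:2]).T)-p[2],[*h.mean(0),D/2],loss='soft_l1')
    return g.x.round(1),len(P)
E
python3 - <<'E'
from h import *
f=shot('wrist');save(f,'w1');print(f['s']['position'],f['s']['time'],f['s']['wrist_force']);find(f,'wrist')
W=cloud(f);np.savez('w1.npz',W=W,im=f['image'],M=f['M'])
print(np.nanmin(f['depth'][f['depth']>0]))
E
```

```text
[606.06400686 329.59781597 300.40402793] 3.15 [-0.45344957  0.93730104  0.06612836]
holder 0.86 [156, 113, 400, 303] top z 25 c [603.9 333.2] ext [122. 157.] rgb [56. 55. 55.]
weight_ring_c 0.74 [224, 345, 283, 401] top z 14 c [738.  245.7] ext [50. 49.] rgb [ 44.  89. 178.]
weight_ring_c 0.57 [71, 288, 137, 348] top z 14 c [631.4 155.4] ext [45. 50.] rgb [79. 79. 79.]
76.87929
```

View pics/w1.png

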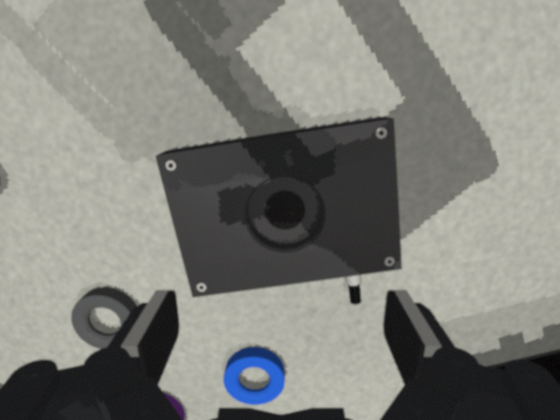

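```bash
cat >> h.py <<'E'
def fitc(E,D,free=False):
    from scipy.optimize import least_squares
    if free: return least_squares(lambda p:np.hypot(*(E-p[:2]).T)-p[2],[*E.mean(0),D/2],loss='soft_l1').x.round(2)
    return least_squares(lambda p:np.hypot(*(E-p).T)-D/2,E.mean(0),loss='soft_l1').x.round(2)
def well(W,c,R=45):
    # world-plane grid: hole = points below plate top; rays projected onto plate-top plane would need camera; use rim points of top
    d=np.hypot(W[...,0]-c[0],W[...,1]-c[1]); top=(abs(W[...,2]-24.5)<2.5)&(d<R)
    P=W[top][:,:2]; a=np.arctan2(P[:,1]-c[1],P[:,0]-c[0]); E=[]
    for k in np.linspace(-np.pi,np.pi,73)[:-1]:
        m=abs((a-k+np.pi)%(2*np.pi)-np.pi)<0.06
        if m.sum()>3:
            Q=P[m]; r=np.hypot(*(Q-c).T); E.append(Q[r.argmin()])
    return np.array(E)
E
python3 - <<'E'
from h import *
z=np.load('w1.npz');W=z['W'];M=z['M']
c=np.array([604,332.])
for i in range(3):
    E=well(W,c);x=fitc(E,54,True);c=x[:2];print(len(E),x,fitc(E,54))
P=W[113:303,156:400].reshape(-1,3);P=P[abs(P[:,2]-24.5)<2.5];print(P[:,2].mean(),cv2.minAreaRect(P[:,:2].astype(np.float32)))
# fingertips in tool coordinates
s=manip.get_state();R=Ro.from_rotvec(s['tool_rot']).as_matrix();T=(W-s['position'])@R
for nm,sl in (('L',(slice(285,345),slice(100,185))),('R',(slice(285,345),slice(385,460)))):
    Q=T[sl].reshape(-1,3);Q=Q[(Q[:,1]<185)&(Q[:,1]>100)];print(nm,len(Q),np.percentile(Q,[1,50,99],axis=0).round(1).tolist())
E
```

```text
72 [604.71 331.74  26.97] [604.71 331.74]
72 [604.69 331.72  26.98] [604.69 331.72]
72 [604.68 331.73  26.99] [604.68 331.73]
23.73264988112221 ((605.1171875, 331.9026794433594), (160.8525848388672, 111.16901397705078), 75.4695053100586)
L 2614 [[-58.4, 127.1, -13.4], [-46.3, 144.6, 3.7], [-44.5, 162.5, 7.4]]
R 2577 [[39.5, 127.2, -13.3], [41.5, 144.4, 3.6], [53.4, 162.0, 7.1]]
```

Call:
step_arm([
  [[1.2, -5.7, 0], 0],
  [[1.3, -5.7, 0], 0],
  [[1.3, -5.7, 0], 0],
  [[1.3, -5.7, 0], 0],
  [[1.3, -5.7, 0], 0],
])

```text
time: 4.32
position: [667.2, 45.7, 303.1]
tool_rot: [-1.374, -0.908, 0.907]
wrist_force: [0.7, 0.3, -0.6]
finger_gap: 84.8
```

Call:
step_arm([
  [[1.2, -5.6, -2], 0],
  [[0, 0, -1], 0],
  [[0, 0, 0], 0],
  [[0, 0, 0], 0],
  [[0, 0, 0], 0],
])

```text
time: 4.95
position: [679.1, -7.1, 273.6]
tool_rot: [-1.374, -0.909, 0.908]
wrist_force: [-0.8, -0.7, 0.9]
finger_gap: 85.0
```

```bash
cat >> h.py <<'E'
def top(f,cam,n,zt,D,tol=3):  # outer circle of top faces for class n at height zt
    W=cloud(f)
    for r in models.cut_out(n,cam):
        P=W[r['pixels']];P=P[abs(P[:,2]-zt)<tol]
        if len(P)<30: continue
        h=cv2.convexHull(P[:,:2].astype(np.float32))[:,0]
        s=f['s'];R=Ro.from_rotvec(s['tool_rot']).as_matrix()
        x=fitc(h,D,True); 
        w=np.array([x[0],x[1],zt]); t=(w-s['position'])@R
        print(n,round(r['p'],2),'fit',x,'z',np.median(P[:,2]).round(1),'n',len(P),'tool',t.round(1),'d=',(x[:2]-s['position'][:2]).round(1),'rgb',f['image'][r['pixels']].mean(0).round())
E
python3 - <<'E'
from h import *
f=shot('wrist');save(f,'w2');print(f['s']['position'],f['s']['time'])
top(f,'wrist','adapter_c',20,58)
E
```

```text
[679.14065138  -7.11586662 273.60566172] 4.95
adapter_c 0.68 fit [682.23 -12.83  28.97] z 19.6 n 3039 tool [ -4.2 253.6  -4.8] d= [ 3.1 -5.7] rgb [145. 142. 134.]
```

View pics/w2.png

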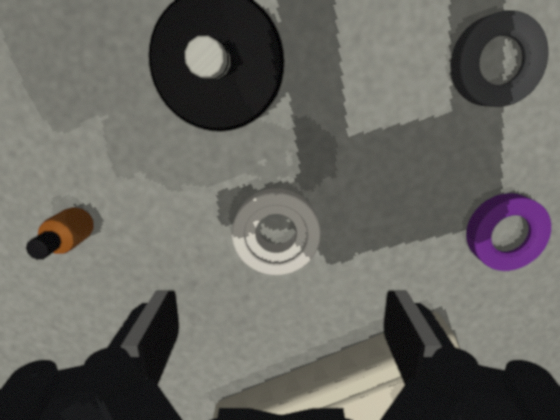

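Call:
step_arm([
  [[0.2, -0.38, -3], 0],
  [[0, 0, -3], 0],
  [[0, 0, -2.2], 0],
  [[0, 0, -1.0], 0],
  [[0, 0, 0], 0],
])

```text
time: 5.68
position: [681.0, -12.2, 180.4]
tool_rot: [-1.373, -0.907, 0.908]
wrist_force: [1.5, -0.8, -0.3]
finger_gap: 84.8
```

```bash
python3 - <<'E'
from h import *
s=manip.get_state();print(s['position'],s['time'],s['wrist_force'])
f=shot('wrist');top(f,'wrist','adapter_c',20,58)
E
```

```text
[681.00650024 -12.17819327 180.42895928] 5.675 [ 1.45739765 -0.84878534 -0.25356671]
adapter_c 0.69 fit [682.31 -12.59  29.08] z 19.6 n 7228 tool [  0.2 160.4  -1.5] d= [ 1.3 -0.4] rgb [139. 137. 130.]
```

Call:
step_arm([
  [[0, 0, -0.2], 0],
  [[0, 0, 0], 0],
  [[0, 0, 0], 0],
  [[0, 0, 0], 0],
  [[0, 0, 0], 0],
], claw=4.5, force=40)

```text
time: 6.4
position: [681.4, -12.6, 180.0]
tool_rot: [-1.375, -0.908, 0.906]
wrist_force: [-1.1, 1.1, 4.6]
finger_gap: 55.9
```

Call:
step_arm([
  [[0, 0, 0], 0],
  [[0, 0, 1], 0],
  [[0, 0, 3], 0],
  [[0, 0, 4], 0],
  [[0, 0, 0], 0],
])

```text
time: 7.02
position: [682.4, -12.7, 263.2]
tool_rot: [-1.379, -0.912, 0.903]
wrist_force: [0.5, 0.4, 0.4]
finger_gap: 56.3
```

```bash
python3 - <<'E'
from h import *
s=manip.get_state();print(s['position'],s['time'],s['wrist_force'],s['finger_gap'])
f=shot('wrist');save(f,'w3')
W=cloud(f);R=Ro.from_rotvec(s['tool_rot']).as_matrix();T=(W-s['position'])@R
for r in models.cut_out('adapter_c','wrist')[:2]:
    P=T[r['pixels']];m=np.percentile(P[:,1],3);print(r['p'],r['extent'],m,np.percentile(P,[1,50,99],axis=0).round(1).tolist())
    Q=P[abs(P[:,1]-m)<2.5]; h=cv2.convexHull(Q[:,[0,2]].astype(np.float32))[:,0]; print(fitc(h,58,True),fitc(h,58),np.median(Q[:,1]))
for nm,sl in (('L',(slice(275,345),slice(100,260))),('R',(slice(275,345),slice(300,460)))):
    Q=T[sl][(f['image'][sl].max(-1)<110)];Q=Q[(Q[:,1]<185)&(Q[:,1]>100)];print(nm,len(Q),np.percentile(Q,[1,50,99],axis=0).round(1).tolist())
E
```

```text
[682.44373545 -12.74005362 263.24091987] 7.025 [0.53525013 0.4155639  0.36084354] 56.32524061049321
0.62 [213.4, 234.5, 351.2, 366.1] nan [[nan, nan, nan], [nan, nan, nan], [nan, nan, nan]]Traceback (most recent call last):
  File "<stdin>", line 7, in <module>
TypeError: 'NoneType' object is not subscriptable
```

View pics/w3.png

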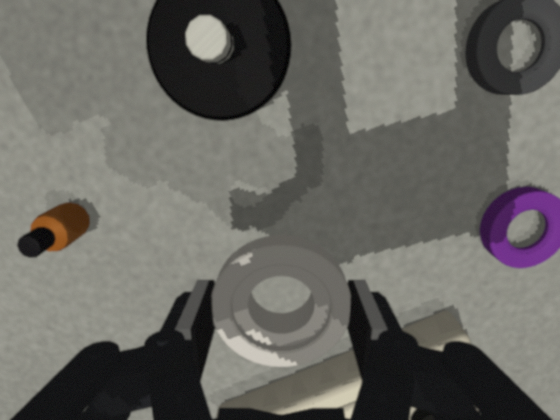

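```bash
cat >> h.py <<'E'
def held(n,D,name=None,tol=2.5):
    f=shot('wrist');s=f['s']
    if name: save(f,name)
    print('pos',s['position'].round(1) if hasattr(s['position'],'round') else s['position'],s['time'],'F',np.round(s['wrist_force'],1),'gap',round(s['finger_gap'],1))
    W=cloud(f);R=Ro.from_rotvec(s['tool_rot']).as_matrix();T=(W-s['position'])@R
    print('tilt',R[:,1].round(3))
    for r in models.cut_out(n,'wrist')[:2]:
        P=T[r['pixels']];P=P[~np.isnan(P[:,0])];P=P[(P[:,1]>100)&(P[:,1]<190)]
        if len(P)<50: continue
        y=P[:,1];hst,e=np.histogram(y,60);m=e[hst.argmax()]
        Q=P[abs(P[:,1]-m)<tol];h=cv2.convexHull(Q[:,[0,2]].astype(np.float32))[:,0]
        x=fitc(h,D);A=np.c_[Q[:,0],Q[:,2],np.ones(len(Q))];pl=np.linalg.lstsq(A,Q[:,1],rcond=None)[0]
        print(n,round(r['p'],2),'tool x,z free',fitc(h,D,True),'fixed',x,'top y',np.median(Q[:,1]).round(1),'n',len(Q),'slope x,z',pl[:2].round(3),'world',(R@np.array([x[0],m,x[1]])+s['position']).round(1))
    return f,T,s
E
python3 - <<'E'
from h import *
f,T,s=held('adapter_c',58)
for nm,sl in (('L',(slice(275,345),slice(100,260))),('R',(slice(275,345),slice(300,460)))):
    Q=T[sl][(f['image'][sl].max(-1)<100)];Q=Q[(Q[:,1]<185)&(Q[:,1]>100)];print(nm,len(Q),np.percentile(Q,[1,50,99],axis=0).round(1).tolist())
E
```

```text
pos [680.9 -12.5 259.1] 7.125 F [-0.5 -0.5 -1.1] gap 55.7
tilt [ 0.001 -0.    -1.   ]
adapter_c 0.66 tool x,z free [-0.59 -0.65 29.03] fixed [-0.59 -0.64] top y 160.4 n 7029 slope x,z [-0.    -0.001] world [681.4 -13.3  99.1]
L 3147 [[-53.4, 122.3, -12.7], [-31.6, 144.1, 9.5], [-10.8, 176.6, 13.5]]
R 3219 [[8.6, 122.1, -16.1], [30.1, 144.9, 9.0], [51.4, 176.6, 13.7]]
```

Call:
step_arm([
  [[-1.0, 4.5, 0], 0],
  [[-1.1, 5.0, 0], 0],
  [[-1.1, 5.0, 0], 0],
  [[-1.1, 5.0, 0], 0],
  [[-1.1, 5.0, 0], 0],
])

```text
time: 7.85
position: [626.1, 233.9, 256.9]
tool_rot: [-1.372, -0.904, 0.909]
wrist_force: [-0.0, 0.1, -0.4]
finger_gap: 56.5
```

Call:
step_arm([
  [[-1.1, 5.0, 0], 0],
  [[-1.15, 5.0, -1.5], 0],
  [[0, 0, -1.5], 0],
  [[0, 0, 0], 0],
  [[0, 0, 0], 0],
])

```text
time: 8.48
position: [605.1, 331.2, 228.4]
tool_rot: [-1.374, -0.905, 0.906]
wrist_force: [0.3, 0.4, -1.6]
finger_gap: 56.3
```

```bash
python3 - <<'E'
from h import *
f,T,s=held('adapter_c',58)
find(f,'wrist',['holder'])
W=cloud(f);P=W[(abs(W[...,2]-24)<2.5)];print(cv2.minAreaRect(P[:,:2].astype(np.float32)))
E
```

```text
pos [605.1 331.2 228.4] 8.475 F [ 0.3  0.4 -1.6] gap 56.3
tilt [-0.001 -0.001 -1.   ]
adapter_c 0.79 tool x,z free [-0.57 -0.67 29.05] fixed [-0.57 -0.65] top y 160.4 n 7090 slope x,z [ 0.    -0.001] world [605.4 330.3  68.3]
holder 0.67 [103, 127, 436, 360] top z 25 c [601.5 336.3] ext [122. 155.] rgb [60. 59. 59.]
((605.2770385742188, 331.80255126953125), (161.14418029785156, 111.40277862548828), 75.49107360839844)
```

Call:
step_arm([
  [[-0.04, 0.14, 0], 0],
  [[0, 0, -1.0], 0],
  [[0, 0, -0.8], 0],
  [[0, 0, -0.4], 0],
  [[0, 0, -0.3], 0],
])

```text
time: 9.25
position: [604.1, 333.9, 203.1]
tool_rot: [-1.373, -0.906, 0.907]
wrist_force: [0.2, 0.2, -0.9]
finger_gap: 56.1
```

Call:
step_arm([
  [[0, 0, -0.2], 0],
  [[0, 0, -0.2], 0],
  [[0, 0, -0.2], 0],
  [[0, 0, 0], 0],
  [[0, 0, 0], 0],
])

```text
time: 9.88
position: [604.2, 333.9, 197.8]
tool_rot: [-1.374, -0.907, 0.907]
wrist_force: [-0.3, -0.3, -0.5]
finger_gap: 55.9
```

```bash
python3 - <<'E'
from h import *
f,T,s=held('adapter_c',58)
E
```

```text
pos [604.2 333.9 197.8] 9.875 F [-0.3 -0.3 -0.5] gap 55.9
tilt [ 0.  0. -1.]
adapter_c 0.96 tool x,z free [-0.55 -0.55 28.94] fixed [-0.54 -0.57] top y 160.4 n 6967 slope x,z [ 0.    -0.002] world [604.6 333.2  37.8]
```

Call:
step_arm([
  [[0, -0.1, -0.1], 0],
  [[0, 0, -0.1], 0],
  [[0, 0, 0], 0],
  [[0, 0, 0], 0],
  [[0, 0, 0], 0],
])

```text
time: 10.6
position: [604.2, 332.8, 196.0]
tool_rot: [-1.374, -0.907, 0.907]
wrist_force: [-1.3, -1.7, 3.7]
finger_gap: 56.3
```

Call:
step_arm([
  [[0, 0, 0], 0],
  [[0, 0, 0], 0],
  [[0, 0, 0], 0],
  [[0, 0, 2], 0],
  [[0, 0, 4], 0],
], claw=8.0)

```text
time: 11.22
position: [603.7, 332.7, 255.4]
tool_rot: [-1.373, -0.904, 0.91]
wrist_force: [0.3, 1.5, 0.3]
finger_gap: 80.1
```

Call:
step_arm([
  [[0, 0, 3], 0],
  [[0, 0, 1], 0],
  [[0, 0, 0], 0],
  [[0, 0, 0], 0],
  [[0, 0, 0], 0],
])

```text
time: 11.85
position: [603.8, 332.8, 294.0]
tool_rot: [-1.373, -0.904, 0.909]
wrist_force: [-0.1, 1.1, 0.1]
finger_gap: 80.1
```

```bash
python3 - <<'E'
from h import *
f=shot('wrist');save(f,'w4');s=f['s'];print(s['position'],s['time'])
top(f,'wrist','adapter_c',36,58,4)
W=cloud(f);P=W[(abs(W[...,2]-24)<2)];print(cv2.minAreaRect(P[:,:2].astype(np.float32)),np.median(P[:,2]))
# recess edge: fit by top-face inner rim
c=np.array([604.6,332.])
d=np.hypot(W[...,0]-c[0],W[...,1]-c[1]);t=(abs(W[...,2]-36)<1.7)&(d<32)
A=W[t];print('plane',np.linalg.lstsq(np.c_[A[:,:2]-c,np.ones(len(A))],A[:,2],rcond=None)[0])
E
```

```text
[603.84517879 332.75148981 294.02740218] 11.85
adapter_c 0.96 fit [604.63 331.88  28.96] z 35.5 n 3460 tool [ -0.  258.   -1.6] d= [ 0.8 -0.9] rgb [171. 168. 160.]
((652.154541015625, 396.74505615234375), (349.0603942871094, 159.80296325683594), 54.128639221191406) 23.73367710302304
plane [1.61446482e-04 1.08995106e-04 3.56992951e+01]
```

View pics/w4.png

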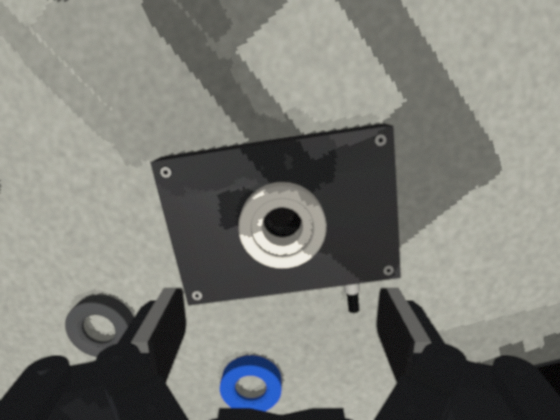

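Call:
step_arm([
  [[-1.1, -4.6, 0], 0],
  [[-1.2, -5.5, 0], 0],
  [[-1.2, -5.5, 0], 0],
  [[-1.2, -5.5, 0], 0],
  [[-1.2, -5.5, 0], 0],
])

```text
time: 12.58
position: [544.6, 65.3, 295.5]
tool_rot: [-1.374, -0.907, 0.907]
wrist_force: [0.4, -0.8, 0.6]
finger_gap: 79.9
```

Call:
step_arm([
  [[-1.2, -5.5, -0.5], 0],
  [[-1.2, -5.5, -1], 0],
  [[-1.2, -5.5, -1], 0],
  [[-1.1, -5.3, -1], 0],
  [[0, 0, 0], 0],
])

```text
time: 13.2
position: [497.4, -154.5, 259.8]
tool_rot: [-1.375, -0.902, 0.904]
wrist_force: [0.8, 0.5, 0.1]
finger_gap: 80.2
```

```bash
python3 - <<'E'
from h import *
f=shot('wrist');save(f,'w5');s=f['s'];print(s['position'],s['time'])
top(f,'wrist','dish_c',14,38,4);find(f,'wrist',['dish_c'])
E
```

```text
[ 497.35391597 -154.54039502  259.80484271] 13.2
dish_c 0.71 fit [ 497.17 -152.26   18.99] z 13.7 n 2677 tool [  2.2 245.8   0.8] d= [-0.2  2.3] rgb [113. 120. 117.]
dish_c 0.71 [258, 198, 319, 259] top z 15 c [ 496.6 -152.1] ext [34. 34.] rgb [113. 120. 117.]
```

Call:
step_arm([
  [[-0.05, 0.32, -2.5], 0],
  [[0, 0, -3], 0],
  [[0, 0, -2.0], 0],
  [[0, 0, -0.6], 0],
  [[0, 0, 0], 0],
], claw=5.5)

```text
time: 13.98
position: [498.0, -147.0, 179.9]
tool_rot: [-1.373, -0.908, 0.908]
wrist_force: [0.5, -0.5, -0.6]
finger_gap: 54.8
```

```bash
python3 - <<'E'
from h import *
f=shot('wrist');save(f,'w5');s=f['s'];print(s['position'],s['time'],s['wrist_force'])
top(f,'wrist','dish_c',14,38,4)
E
```

```text
[ 498.04756646 -147.00301965  179.89754976] 13.975 [ 0.46712382 -0.46944596 -0.58601238]
dish_c 0.59 fit [ 497.11 -152.35   19.07] z 13.7 n 5408 tool [ -5.3 165.9  -1.2] d= [-0.9 -5.3] rgb [105. 112. 109.]
```

View pics/w5.png

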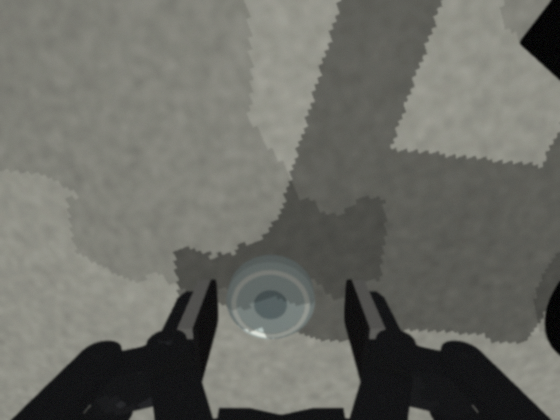

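Call:
step_arm([
  [[-0.18, -0.43, 0], 0],
  [[0, 0, -0.28], 0],
  [[0, 0, 0], 0],
  [[0, 0, 0], 0],
  [[0, 0, 0], 0],
])

```text
time: 14.7
position: [495.9, -152.3, 176.9]
tool_rot: [-1.374, -0.907, 0.907]
wrist_force: [-0.1, -0.5, -0.1]
finger_gap: 55.0
```

Call:
step_arm([
  [[0, 0, 0], 0],
  [[0, 0, 0], 0],
  [[0, 0, 0], 0],
  [[0, 0, 0], 0],
  [[0, 0, 0], 0],
], claw=3.0, force=30)

```text
time: 15.32
position: [495.9, -152.2, 177.2]
tool_rot: [-1.374, -0.907, 0.907]
wrist_force: [-1.2, 1.2, 5.2]
finger_gap: 35.9
```

Call:
step_arm([
  [[0, 0, 0.5], 0],
  [[0, 0, 2], 0],
  [[0, 0, 4], 0],
  [[0, 0, 3], 0],
  [[0, 0, 0], 0],
])

```text
time: 15.95
position: [496.8, -152.7, 274.4]
tool_rot: [-1.379, -0.91, 0.905]
wrist_force: [-0.3, 0.6, -0.6]
finger_gap: 36.4
```

```bash
python3 - <<'E'
from h import *
f,T,s=held('dish_c',38,'w6')
E
```

```text
pos [ 496.8 -152.7  274.4] 15.95 F [-0.3  0.6 -0.6] gap 36.4
tilt [ 0.005 -0.003 -1.   ]
dish_c 0.89 tool x,z free [-0.7  -1.14 18.98] fixed [-0.7  -1.14] top y 163.6 n 5382 slope x,z [-0.    0.01] world [ 498.4 -154.2  110.8]
```

View pics/w6.png

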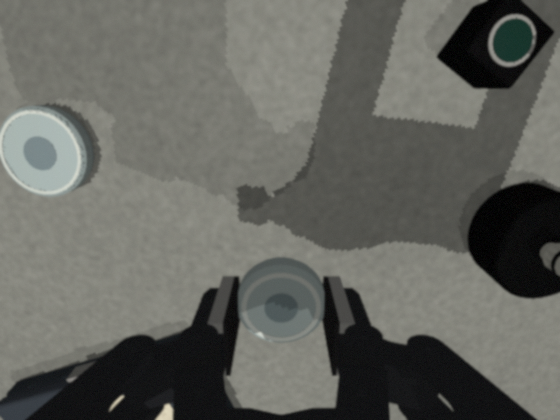

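Call:
step_arm([
  [[0.8, 3.5, 0], 0],
  [[1.2, 5.5, 0], 0],
  [[1.2, 5.5, 0], 0],
  [[1.2, 5.5, 0], 0],
  [[1.2, 5.5, 0], 0],
])

```text
time: 16.68
position: [551.5, 104.5, 270.1]
tool_rot: [-1.372, -0.904, 0.909]
wrist_force: [1.0, -0.4, -0.1]
finger_gap: 36.1
```

Call:
step_arm([
  [[1.3, 5.5, 0], 0],
  [[1.2, 5.5, 0], 0],
  [[1.2, 5.5, 0], 0],
  [[1.0, 4.5, -1], 0],
  [[0.5, 2.0, -1], 0],
])

```text
time: 17.3
position: [603.3, 335.1, 249.3]
tool_rot: [-1.372, -0.906, 0.911]
wrist_force: [-0.5, -1.1, -0.4]
finger_gap: 36.0
```

Call:
step_arm([
  [[0, 0, -1], 0],
  [[0, 0, -0.5], 0],
  [[0, 0, 0], 0],
  [[0, 0, 0], 0],
  [[0, 0, 0], 0],
])

```text
time: 17.92
position: [604.2, 332.2, 237.7]
tool_rot: [-1.374, -0.907, 0.905]
wrist_force: [0.6, 0.2, 0.2]
finger_gap: 35.8
```

```bash
python3 - <<'E'
from h import *
f,T,s=held('dish_c',38)
f['s']=s
top(f,'wrist','adapter_c',36,58,2)
E
```

```text
pos [604.2 332.2 237.7] 17.925 F [0.6 0.2 0.2] gap 35.8
tilt [ 0.001  0.    -1.   ]
adapter_c 0.74 fit [604.02 332.12  28.6 ] z 35.7 n 2875 tool [ -0.3 201.7   0.3] d= [-0.2 -0.1] rgb [156. 154. 145.]
```

Call:
step_arm([
  [[-0.04, 0.07, -0.8], 0],
  [[0, 0, -0.8], 0],
  [[0, 0, -0.4], 0],
  [[0, 0, -0.2], 0],
  [[0, 0, 0], 0],
])

```text
time: 18.7
position: [603.5, 333.5, 214.7]
tool_rot: [-1.374, -0.907, 0.907]
wrist_force: [-0.0, -0.4, -0.2]
finger_gap: 36.1
```

Call:
step_arm([
  [[0, 0, -0.1], 0],
  [[0, 0, -0.1], 0],
  [[0, 0, -0.1], 0],
  [[0, 0, 0], 0],
  [[0, 0, 0], 0],
])

```text
time: 19.32
position: [603.5, 333.5, 211.9]
tool_rot: [-1.374, -0.907, 0.907]
wrist_force: [0.3, 0.1, 0.4]
finger_gap: 35.8
```

```bash
python3 - <<'E'
from h import *
f,T,s=held('dish_c',38)
if not len(models.cut_out('dish_c','wrist')): print('none')
E
```

```text
pos [603.5 333.5 211.9] 19.325 F [0.3 0.1 0.4] gap 35.8
tilt [ 0.  0. -1.]
dish_c 0.87 tool x,z free [-0.74 -0.78 18.79] fixed [-0.72 -0.86] top y 163.6 n 5312 slope x,z [-0.001  0.013] world [604.  332.5  48.5]
```

Call:
step_arm([
  [[0.05, -0.05, 0], 0],
  [[0, 0, -0.12], 0],
  [[0, 0, -0.1], 0],
  [[0, 0, 0], 0],
  [[0, 0, 0], 0],
])

```text
time: 20.1
position: [604.0, 333.0, 209.7]
tool_rot: [-1.374, -0.907, 0.907]
wrist_force: [0.6, 0.1, 0.3]
finger_gap: 36.4
```

```bash
python3 - <<'E'
from h import *
f,T,s=held('dish_c',38)
E
```

```text
pos [604.  333.  209.7] 20.1 F [0.6 0.1 0.3] gap 36.4
tilt [-0.  0. -1.]
dish_c 0.63 tool x,z free [-0.8  -0.87 18.78] fixed [-0.84 -0.9 ] top y 163.6 n 5343 slope x,z [0.    0.011] world [604.5 331.9  46.2]
```

Dish at z 46.2, essentially home. Lower a hair, release, retreat.

Call:
step_arm([
  [[0, 0, -0.05], 0],
  [[0, 0, 0], 0],
  [[0, 0, 0], 0],
  [[0, 0, 0], 0],
  [[0, 0, 0], 0],
])

```text
time: 20.82
position: [604.0, 333.0, 209.3]
tool_rot: [-1.374, -0.907, 0.907]
wrist_force: [-0.9, 0.0, 1.6]
finger_gap: 36.2
```

Call:
step_arm([
  [[0, 0, 0], 0],
  [[0, 0, 0], 0],
  [[0, 0, 0], 0],
  [[0, 0, 0.5], 0],
  [[0, 0, 3], 0],
], claw=5.5)

```text
time: 21.45
position: [603.1, 332.6, 242.3]
tool_rot: [-1.372, -0.902, 0.911]
wrist_force: [0.8, -0.3, 0.7]
finger_gap: 55.0
```

Call:
step_arm([
  [[0, 0, 4], 0],
  [[0, 0, 1], 0],
  [[0, 0, 0], 0],
  [[0, 0, 0], 0],
  [[0, 0, 0], 0],
], claw=8.5)

```text
time: 22.08
position: [603.6, 332.8, 292.4]
tool_rot: [-1.373, -0.904, 0.909]
wrist_force: [-0.3, -0.4, -0.6]
finger_gap: 85.0
```

```bash
python3 - <<'E'
from h import *
f=shot('wrist');save(f,'w7');s=f['s'];print(s['position'],s['time'])
top(f,'wrist','dish_c',46,38,3);top(f,'wrist','adapter_c',36,58,2)
W=cloud(f)
for c,z,r in (([604.6,331.9],46,17),([604.6,331.9],36,28)):
    d=np.hypot(W[...,0]-c[0],W[...,1]-c[1]);A=W[(abs(W[...,2]-z)<2.5)&(d<r)]
    print('plane',np.linalg.lstsq(np.c_[A[:,:2]-c,np.ones(len(A))],A[:,2],rcond=None)[0].round(4))
E
```

```text
[603.58928796 332.82493901 292.425105  ] 22.075
dish_c 0.6 fit [604.9  331.82  18.96] z 45.7 n 2592 tool [ 1.000e-01  2.464e+02 -2.100e+00] d= [ 1.3 -1. ] rgb [155. 164. 160.]
adapter_c 0.82 fit [604.58 332.08  28.73] z 35.7 n 2543 tool [ 2.000e-01  2.564e+02 -1.800e+00] d= [ 1.  -0.7] rgb [166. 163. 155.]
plane [ 1.80000e-03 -4.60000e-03  4.58633e+01]
plane [-4.00000e-04  8.00000e-04  3.57559e+01]
```

View pics/w7.png

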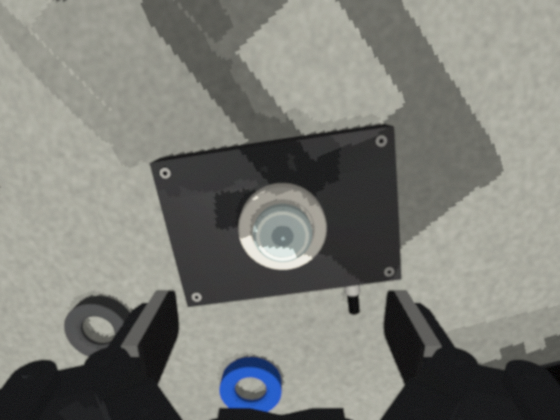

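Call:
step_arm([
  [[0.7, -4.0, 0], 0],
  [[0.8, -4.9, -1], 0],
  [[0.8, -4.9, -1], 0],
  [[0.6, -3.0, -1], 0],
  [[0.1, -1.0, 0], 0],
])

```text
time: 22.85
position: [634.1, 153.0, 263.1]
tool_rot: [-1.374, -0.903, 0.906]
wrist_force: [-0.2, -0.2, -0.5]
finger_gap: 84.7
```

Call:
step_arm([
  [[0, 0, 0], 0],
  [[0, 0, 0], 0],
  [[0, 0, 0], 0],
  [[0, 0, 0], 0],
  [[0, 0, 0], 0],
])

```text
time: 23.48
position: [633.9, 155.5, 264.3]
tool_rot: [-1.373, -0.907, 0.907]
wrist_force: [-1.2, 0.4, 0.5]
finger_gap: 85.3
```

```bash
python3 - <<'E'
from h import *
f=shot('wrist');save(f,'w8');s=f['s'];print(s['position'],s['time'])
top(f,'wrist','weight_ring_c',14,54,4)
E
```

```text
[633.86983877 155.49066943 264.2815216 ] 23.475
weight_ring_c 0.77 fit [747.81 136.1   27.19] z 13.4 n 2600 tool [  26.8  250.3 -112.4] d= [113.9 -19.4] rgb [100.  49. 121.]
weight_ring_c 0.57 fit [737.92 245.28  26.83] z 13.4 n 2383 tool [123.4 250.3 -60.5] d= [104.1  89.8] rgb [ 34.  73. 147.]
weight_ring_c 0.56 fit [635.13 153.99  27.02] z 13.5 n 3928 tool [ -0.9 250.3  -1.7] d= [ 1.3 -1.5] rgb [60. 60. 60.]
```

Call:
step_arm([
  [[0.05, -0.05, -2.5], 0],
  [[0, 0, -3], 0],
  [[0, 0, -2.4], 0],
  [[0, 0, -1.0], 0],
  [[0, 0, -0.3], 0],
])

```text
time: 24.2
position: [634.5, 154.5, 171.9]
tool_rot: [-1.373, -0.906, 0.907]
wrist_force: [-0.2, 0.9, 0.4]
finger_gap: 85.0
```

Call:
step_arm([
  [[0, 0, 0], 0],
  [[0, 0, 0], 0],
  [[0, 0, 0], 0],
  [[0, 0, 0], 0],
  [[0, 0, 0], 0],
], claw=6.8)

```text
time: 24.82
position: [634.5, 154.5, 172.4]
tool_rot: [-1.374, -0.907, 0.907]
wrist_force: [0.5, 0.2, 0.3]
finger_gap: 68.0
```

Call:
step_arm([
  [[0, 0, 0], 0],
  [[0, 0, 0], 0],
  [[0, 0, 0], 0],
  [[0, 0, 0], 0],
  [[0, 0, 0], 0],
], claw=4.2, force=50)

```text
time: 25.45
position: [634.6, 154.5, 172.9]
tool_rot: [-1.374, -0.907, 0.906]
wrist_force: [-0.9, 0.1, 5.6]
finger_gap: 51.9
```

Call:
step_arm([
  [[0, 0, 0.5], 0],
  [[0, 0, 2], 0],
  [[0, 0, 4], 0],
  [[0, 0, 3], 0],
  [[0, 0, 0], 0],
])

```text
time: 26.08
position: [635.6, 154.6, 271.5]
tool_rot: [-1.377, -0.913, 0.902]
wrist_force: [-0.2, -0.2, -0.4]
finger_gap: 52.2
```

```bash
python3 - <<'E'
from h import *
f,T,s=held('weight_ring_c',54,'w8')
E
```

```text
pos [635.6 154.6 271.5] 26.075 F [-0.2 -0.2 -0.4] gap 52.2
tilt [ 0.007  0.001 -1.   ]
```

View pics/w8.png

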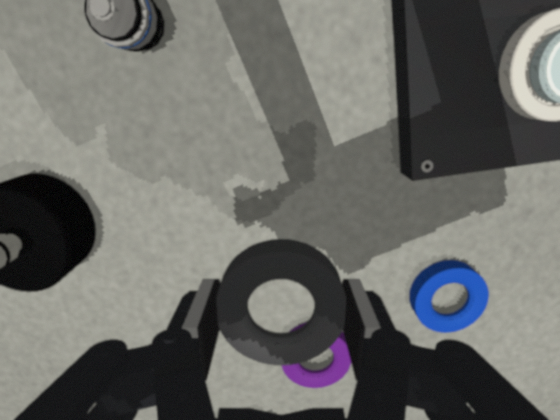

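Call:
step_arm([
  [[-0.6, 3.0, 0], 0],
  [[-0.8, 5.0, 0], 0],
  [[-0.8, 5.0, -0.5], 0],
  [[-0.6, 3.5, -0.5], 0],
  [[-0.3, 1.3, -0.5], 0],
])

```text
time: 26.8
position: [602.2, 334.3, 250.0]
tool_rot: [-1.372, -0.906, 0.911]
wrist_force: [0.3, -1.1, -0.4]
finger_gap: 52.3
```

Call:
step_arm([
  [[0, 0, -0.5], 0],
  [[0, 0, 0], 0],
  [[0, 0, 0], 0],
  [[0, 0, 0], 0],
  [[0, 0, 0], 0],
])

```text
time: 27.42
position: [603.8, 332.0, 247.6]
tool_rot: [-1.374, -0.907, 0.906]
wrist_force: [0.3, 0.7, -0.8]
finger_gap: 51.9
```

```bash
cat >> h.py <<'E'
def heldring(y0,D,tol=2.5,zc=-1,xc=-0.7):
    f=shot('wrist');s=f['s'];W=cloud(f);R=Ro.from_rotvec(s['tool_rot']).as_matrix();T=(W-s['position'])@R
    m=(abs(T[...,1]-y0)<tol)&(np.hypot(T[...,0]-xc,T[...,2]-zc)<D/2+2.5)
    Q=T[m];pl=np.linalg.lstsq(np.c_[Q[:,0],Q[:,2],np.ones(len(Q))],Q[:,1],rcond=None)[0]
    Q2=Q[Q[:,2]>-50]; h=cv2.convexHull(Q2[:,[0,2]].astype(np.float32))[:,0]; h=h[abs(h[:,0]-xc)<D/2*0.85] # drop pads
    x=fitc(h,D)
    print('pos',s['position'].round(1),s['time'],'F',np.round(s['wrist_force'],1),'gap',round(s['finger_gap'],1),'free',fitc(h,D,True),'fixed',x,'y',np.median(Q[:,1]).round(1),'plane',pl.round(3),len(Q),'world',(R@np.array([x[0],np.median(Q[:,1]),x[1]])+s['position']).round(1))
    return f,W
E
python3 - <<'E'
from h import *
f,W=heldring(158.7,54)
f['s']=manip.get_state();top(f,'wrist','adapter_c',36,58,2)
E
```

```text
pos [603.8 332.  247.6] 27.425 F [ 0.3  0.7 -0.8] gap 51.9 free [-0.58 -0.78 27.25] fixed [-0.62 -0.77] y 159.3 plane [-0.00000e+00 -2.00000e-03  1.59359e+02] 8695 world [604.3 331.1  88.3]
adapter_c 0.82 fit [604.63 331.81  29.  ] z 35.7 n 2678 tool [  0.  211.5  -0.9] d= [ 0.9 -0.3] rgb [165. 163. 155.]
```

Call:
step_arm([
  [[0.05, 0.07, -1.0], 0],
  [[0, 0, -1.0], 0],
  [[0, 0, -0.5], 0],
  [[0, 0, -0.3], 0],
  [[0, 0, 0], 0],
])

```text
time: 28.15
position: [603.9, 333.2, 218.9]
tool_rot: [-1.374, -0.906, 0.907]
wrist_force: [0.4, -0.4, -1.2]
finger_gap: 52.1
```

Call:
step_arm([
  [[0, 0, -0.2], 0],
  [[0, 0, -0.2], 0],
  [[0, 0, -0.2], 0],
  [[0, 0, 0], 0],
  [[0, 0, 0], 0],
])

```text
time: 28.78
position: [604.0, 333.2, 213.3]
tool_rot: [-1.374, -0.907, 0.907]
wrist_force: [0.3, -0.0, -0.4]
finger_gap: 52.5
```

```bash
python3 - <<'E'
from h import *
f,W=heldring(159.3,54)
E
```

```text
pos [604.  333.2 213.3] 28.775 F [ 0.3 -0.  -0.4] gap 52.5 free [-0.56 -0.77 27.29] fixed [-0.68 -0.68] y 159.4 plane [-0.00000e+00 -3.00000e-03  1.59455e+02] 8983 world [604.4 332.3  53.9]
```

Over the dish, no contact; 2 mm to go.

Call:
step_arm([
  [[0.02, -0.04, -0.1], 0],
  [[0, 0, -0.1], 0],
  [[0, 0, 0], 0],
  [[0, 0, 0], 0],
  [[0, 0, 0], 0],
])

```text
time: 29.45
position: [604.2, 332.8, 211.2]
tool_rot: [-1.374, -0.907, 0.907]
wrist_force: [-0.2, 0.4, -0.5]
finger_gap: 52.4
```

```bash
python3 - <<'E'
from h import *
f,W=heldring(159.3,54)
E
```

```text
pos [604.2 332.8 211.2] 29.45 F [-0.2  0.4 -0.5] gap 52.4 free [-0.67 -0.83 27.29] fixed [-0.67 -0.74] y 159.4 plane [ 0.00000e+00 -2.00000e-03  1.59457e+02] 8983 world [604.6 331.9  51.9]
```

Call:
step_arm([
  [[0, 0, -0.05], 0],
  [[0, 0, 0], 0],
  [[0, 0, 0], 0],
  [[0, 0, 0], 0],
  [[0, 0, 0], 0],
])

```text
time: 30.12
position: [604.2, 332.8, 210.9]
tool_rot: [-1.374, -0.907, 0.907]
wrist_force: [-1.5, -0.6, 1.6]
finger_gap: 52.0
```

Call:
step_arm([
  [[0, 0, 0], 0],
  [[0, 0, 0], 0],
  [[0, 0, 0], 0],
  [[0, 0, 0.5], 0],
  [[0, 0, 3], 0],
], claw=7.5)

```text
time: 30.75
position: [603.3, 332.4, 243.8]
tool_rot: [-1.372, -0.903, 0.911]
wrist_force: [-0.2, -0.5, -0.5]
finger_gap: 74.7
```

Call:
step_arm([
  [[0, 0, 4], 0],
  [[0, 0, 1], 0],
  [[0, 0, 0], 0],
  [[0, 0, 0], 0],
  [[0, 0, 0], 0],
])

```text
time: 31.38
position: [603.8, 332.6, 293.9]
tool_rot: [-1.373, -0.904, 0.909]
wrist_force: [0.5, -0.2, -0.2]
finger_gap: 75.0
```

```bash
python3 - <<'E'
from h import *
f=shot('wrist');save(f,'w9');s=f['s'];print(s['position'],s['time'])
top(f,'wrist','weight_ring_c',52,54,3);top(f,'wrist','adapter_c',36,58,2)
W=cloud(f);c=[604.7,331.9]
d=np.hypot(W[...,0]-c[0],W[...,1]-c[1]);A=W[(abs(W[...,2]-52)<3)&(d<28)]
print('plane',len(A),np.linalg.lstsq(np.c_[A[:,:2]-c,np.ones(len(A))],A[:,2],rcond=None)[0].round(4))
h=cv2.convexHull(A[:,:2].astype(np.float32))[:,0];print(fitc(h,54,True))
f=shot('scene');find(f,'scene',['light_cap_c'])
E
```

```text
[603.79151724 332.62044297 293.90613664] 31.375
weight_ring_c 0.76 fit [604.64 331.89  26.96] z 51.6 n 4057 tool [ 2.000e-01  2.419e+02 -1.600e+00] d= [ 0.8 -0.7] rgb [70. 70. 70.]
adapter_c 0.89 fit [604.14 332.17  28.48] z 35.5 n 477 tool [  0.3 257.9  -1.1] d= [ 0.3 -0.5] rgb [123. 121. 115.]
plane 4080 [-3.0000e-04  1.0000e-03  5.1513e+01]
[604.71 331.92  27.01]
light_cap_c 0.72 [271, 209, 298, 234] top z 59 c [576.6   2. ] ext [15. 15.] rgb [37. 37. 36.]
```

View pics/w9.png

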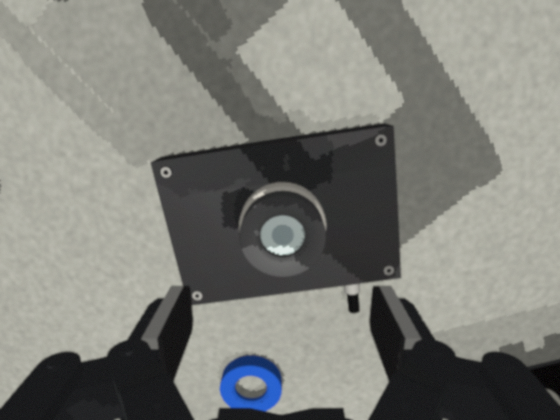

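Call:
step_arm([
  [[-0.4, -4.2, 0.5], 0],
  [[-0.5, -5.5, 0.5], 0],
  [[-0.5, -5.5, 0], 0],
  [[-0.5, -5.5, 0], 0],
  [[-0.5, -5.5, 0], 0],
])

```text
time: 32.25
position: [579.9, 69.1, 305.9]
tool_rot: [-1.374, -0.908, 0.907]
wrist_force: [0.5, -0.1, 0.1]
finger_gap: 74.8
```

Call:
step_arm([
  [[-0.5, -5.0, 0], 0],
  [[-0.1, -2.0, 0], 0],
  [[0, 0, 0], 0],
  [[0, 0, 0], 0],
  [[0, 0, 0], 0],
], claw=6)

```text
time: 32.88
position: [574.3, 2.3, 305.6]
tool_rot: [-1.373, -0.908, 0.908]
wrist_force: [-0.3, -0.3, -0.3]
finger_gap: 59.7
```

```bash
python3 - <<'E'
from h import *
f=shot('wrist');save(f,'w10');s=f['s'];print(s['position'],s['time'])
top(f,'wrist','light_cap_c',35,73,2);top(f,'wrist','light_cap_c',65,18,4)
W=cloud(f);r=models.cut_out('light_cap_c','wrist')[0]['pixels'];print(np.percentile(W[r][:,2],[1,25,50,75,90,97,99.5]))
E
```

```text
[574.25850638   2.2930117  305.63179762] 32.875
light_cap_c 0.78 fit [573.74  -0.68  35.64] z 34.7 n 6731 tool [ -3.  270.6  -0.8] d= [-0.5 -3. ] rgb [28. 28. 26.]
light_cap_c 0.73 fit [446.26   0.96  19.65] z 35.0 n 92 tool [-51.4 270.6 117.2] d= [-128.    -1.3] rgb [43. 49. 46.]
light_cap_c 0.78 fit [573.65  -0.71   8.7 ] z 64.6 n 618 tool [ -3.1 240.6  -0.7] d= [-0.6 -3. ] rgb [28. 28. 26.]
[nan nan nan nan nan nan nan]
```

View pics/w10.png

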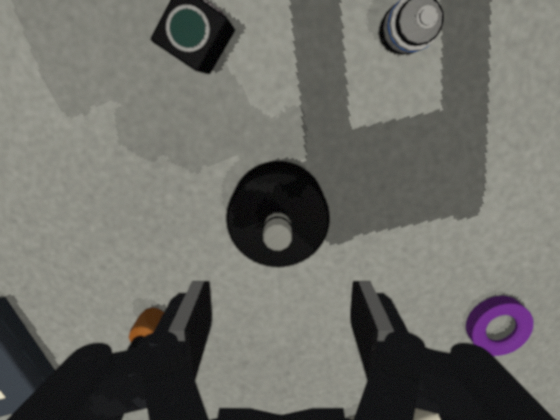

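Call:
step_arm([
  [[-0.1, -0.23, -2.5], 0],
  [[0, 0, -3], 0],
  [[0, 0, -2.3], 0],
  [[0, 0, -1.0], 0],
  [[0, 0, -0.15], 0],
])

```text
time: 33.7
position: [573.2, -1.3, 215.9]
tool_rot: [-1.373, -0.906, 0.907]
wrist_force: [-0.8, -0.5, 1.2]
finger_gap: 60.0
```

Call:
step_arm([
  [[0, 0, 0], 0],
  [[0, 0, 0], 0],
  [[0, 0, 0], 0],
  [[0, 0, 0], 0],
  [[0, 0, 0], 0],
], claw=4)

```text
time: 34.33
position: [573.2, -1.5, 216.3]
tool_rot: [-1.374, -0.907, 0.907]
wrist_force: [-0.7, 0.2, -0.0]
finger_gap: 39.9
```

Call:
step_arm([
  [[0, 0, 0], 0],
  [[0, 0, 0], 0],
  [[0, 0, 0], 0],
  [[0, 0, 0], 0],
  [[0, 0, 0], 0],
], claw=1.0, force=50)

```text
time: 34.95
position: [573.3, -1.5, 216.4]
tool_rot: [-1.374, -0.907, 0.907]
wrist_force: [0.1, -1.0, 2.7]
finger_gap: 16.0
```

Call:
step_arm([
  [[0, 0, 0.5], 0],
  [[0, 0, 2], 0],
  [[0, 0, 4], 0],
  [[0, 0, 2.5], 0],
  [[0, 0, 0], 0],
])

```text
time: 35.58
position: [573.8, -1.6, 308.3]
tool_rot: [-1.377, -0.91, 0.905]
wrist_force: [0.5, -0.5, -1.8]
finger_gap: 16.4
```

```bash
python3 - <<'E'
from h import *
f=shot('wrist');save(f,'w11');s=f['s'];print(s['position'],s['time'],s['finger_gap'],s['wrist_force'])
W=cloud(f);R=Ro.from_rotvec(s['tool_rot']).as_matrix();T=(W-s['position'])@R
for r in models.cut_out('light_cap_c','wrist')[:2]:
    P=T[r['pixels']];P=P[~np.isnan(P[:,0])];print(r['p'],r['extent'],np.percentile(P,[1,50,99],axis=0).round(1).tolist())
E
```

```text
[573.80692647  -1.56424281 308.29713752] 35.575 16.370445670045243 [ 0.45341758 -0.49728988 -1.81108701]
0.92 [204.7, 189.5, 359.7, 347.2] [[-34.6, 151.2, -32.3], [-0.9, 181.8, 13.4], [33.3, 214.7, 35.8]]
```

View pics/w11.png

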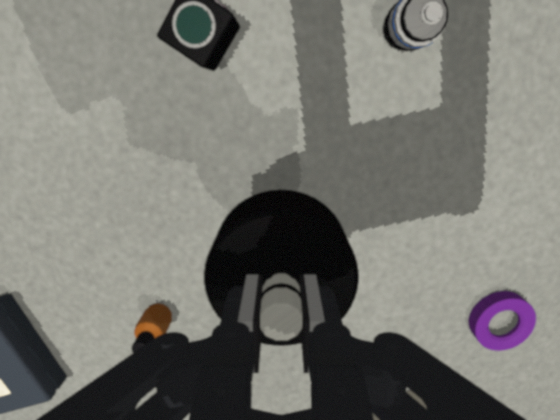

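Call:
step_arm([
  [[0.3, 3.0, 0], 0],
  [[0.5, 5.5, 0], 0],
  [[0.5, 5.5, 0], 0],
  [[0.5, 5.5, 0], 0],
  [[0.5, 5.5, 0], 0],
])

```text
time: 36.3
position: [595.7, 250.1, 303.9]
tool_rot: [-1.372, -0.904, 0.909]
wrist_force: [1.0, -0.2, -0.9]
finger_gap: 16.1
```

Call:
step_arm([
  [[0.5, 4.9, 0], 0],
  [[0.2, 2.5, 0], 0],
  [[0.1, 1.0, 0], 0],
  [[0, 0, 0], 0],
  [[0, 0, 0], 0],
])

```text
time: 36.92
position: [604.3, 331.2, 305.7]
tool_rot: [-1.374, -0.905, 0.907]
wrist_force: [0.6, 0.7, -0.7]
finger_gap: 15.7
```

```bash
python3 - <<'E'
from h import *
f=shot('wrist');s=f['s'];print(s['position'],s['time'],s['finger_gap'],s['wrist_force'])
W=cloud(f);R=Ro.from_rotvec(s['tool_rot']).as_matrix();T=(W-s['position'])@R
r=models.cut_out('light_cap_c','wrist')[0];P=T[r['pixels']];P=P[abs(P[:,1]-181.6)<2.5]
h=cv2.convexHull(P[:,[0,2]].astype(np.float32))[:,0];h=h[(np.hypot(*h.T)>32)];x=fitc(h,73);print(fitc(h,73,True),x,np.median(P[:,1]),'plane',np.linalg.lstsq(np.c_[P[:,0],P[:,2],np.ones(len(P))],P[:,1],rcond=None)[0].round(3))
print('world',R@np.array([x[0],181.6,x[1]])+s['position'])
E
```

```text
[604.31624387 331.17617945 305.7313574 ] 36.925 15.694046905123823 [ 0.5887066   0.7285782  -0.65770944]
[-0.58  0.38 35.77] [-0.58 -0.22] 181.7909170561252 plane [-1.00000e-03  5.00000e-03  1.81791e+02]
world [604.11860552 330.40386729 124.13204773]
```

Call:
step_arm([
  [[0.02, 0.1, -0.5], 0],
  [[0, 0, -1.2], 0],
  [[0, 0, -0.6], 0],
  [[0, 0, -0.3], 0],
  [[0, 0, 0], 0],
])

```text
time: 37.65
position: [604.3, 333.5, 279.8]
tool_rot: [-1.373, -0.906, 0.907]
wrist_force: [0.3, -0.4, -0.1]
finger_gap: 16.2
```

```bash
cat > cap.py <<'E'
from h import *
f=shot('wrist');s=f['s'];print(s['position'],s['time'],s['finger_gap'],s['wrist_force'])
W=cloud(f);R=Ro.from_rotvec(s['tool_rot']).as_matrix();T=(W-s['position'])@R
r=models.cut_out('light_cap_c','wrist')[0];P=T[r['pixels']];P=P[abs(P[:,1]-181.6)<2.5]
h=cv2.convexHull(P[:,[0,2]].astype(np.float32))[:,0];h=h[(np.hypot(*h.T)>32)];x=fitc(h,73);print(x,np.median(P[:,1]),'plane',np.linalg.lstsq(np.c_[P[:,0],P[:,2],np.ones(len(P))],P[:,1],rcond=None)[0].round(3))
print('world',R@np.array([x[0],181.6,x[1]])+s['position'])
E
python3 cap.py
```

```text
[604.34816198 333.49483953 279.79364541] 37.65 16.24870821460443 [ 0.2844851  -0.38396618 -0.1257568 ]
[-0.67 -0.16] 181.78786905054872 plane [0.00000e+00 5.00000e-03 1.81793e+02]
world [604.12961653 332.77795625  98.19388545]
```

Call:
step_arm([
  [[0.05, -0.08, -0.5], 0],
  [[0, 0, -0.9], 0],
  [[0, 0, -0.9], 0],
  [[0, 0, -0.6], 0],
  [[0, 0, -0.3], 0],
])

```text
time: 38.38
position: [604.8, 332.6, 247.4]
tool_rot: [-1.373, -0.906, 0.908]
wrist_force: [-0.7, -0.6, -1.7]
finger_gap: 16.1
```

Call:
step_arm([
  [[0, 0, -0.2], 0],
  [[0, 0, -0.2], 0],
  [[0, 0, -0.1], 0],
  [[0, 0, 0], 0],
  [[0, 0, 0], 0],
])

```text
time: 39.0
position: [604.9, 332.7, 243.4]
tool_rot: [-1.374, -0.907, 0.907]
wrist_force: [0.2, 0.2, -0.4]
finger_gap: 16.2
```

```bash
python3 cap.py
```

```text
[604.9296976  332.71001645 243.39620269] 39.0 16.16053737352681 [ 0.22997844  0.21510463 -0.40217051]
[-0.62 -0.24] 181.78934285156453 plane [-0.00000e+00  5.00000e-03  1.81799e+02]
world [604.95593643 332.06189052  61.7961442 ]
```

Call:
step_arm([
  [[0, 0, -0.1], 0],
  [[0, 0, -0.1], 0],
  [[0, 0, -0.08], 0],
  [[0, 0, 0], 0],
  [[0, 0, 0], 0],
])

```text
time: 39.72
position: [604.9, 332.6, 240.4]
tool_rot: [-1.374, -0.907, 0.907]
wrist_force: [-0.4, 0.0, 0.4]
finger_gap: 16.2
```

Call:
step_arm([
  [[0, 0, -0.04], 0],
  [[0, 0, 0], 0],
  [[0, 0, 0], 0],
  [[0, 0, 0], 0],
  [[0, 0, 0], 0],
])

```text
time: 40.35
position: [604.9, 332.7, 240.4]
tool_rot: [-1.374, -0.907, 0.907]
wrist_force: [-2.0, -0.3, 5.2]
finger_gap: 16.4
```

```bash
python3 cap.py
```

```text
[604.8709697  332.67238919 240.41757258] 40.35 16.366767191446403 [-1.98949177 -0.29536668  5.20198837]
[-0.68 -0.13] 181.76442146503325 plane [-0.00000e+00  4.00000e-03  1.81783e+02]
world [604.76503725 332.00453875  58.81751186]
```

Contact made at the right height. Release and check.

Call:
step_arm([
  [[0, 0, 0], 0],
  [[0, 0, 0], 0],
  [[0, 0, 0], 0],
  [[0, 0, 0], 0],
  [[0, 0, 2], 0],
], claw=5)

```text
time: 41.08
position: [604.3, 332.4, 258.1]
tool_rot: [-1.373, -0.903, 0.91]
wrist_force: [-0.1, -0.4, 0.6]
finger_gap: 50.0
```

Call:
step_arm([
  [[0, 0, 4], 0],
  [[0, 0, 4], 0],
  [[0, 0, 1], 0],
  [[0, 0, 0], 0],
  [[0, 0, 0], 0],
])

```text
time: 41.7
position: [604.5, 332.5, 347.8]
tool_rot: [-1.373, -0.904, 0.909]
wrist_force: [0.6, 0.9, -0.4]
finger_gap: 50.1
```

```bash
python3 - <<'E'
from h import *
f=shot('wrist');save(f,'w12');s=f['s'];print(s['position'],s['time'],s['wrist_force'])
top(f,'wrist','light_cap_c',59,73,3)
W=cloud(f);c=[604.7,331.9];d=np.hypot(W[...,0]-c[0],W[...,1]-c[1]);A=W[(abs(W[...,2]-59)<3)&(d<34)]
print('plane',np.linalg.lstsq(np.c_[A[:,:2]-c,np.ones(len(A))],A[:,2],rcond=None)[0].round(4))
f=shot('scene');find(f,'scene')
E
```

```text
[604.47274872 332.47117714 347.84664191] 41.7 [ 0.55739293  0.92476024 -0.38014586]
light_cap_c 0.59 fit [605.08 331.88  36.21] z 58.6 n 6236 tool [  0.4 288.8  -1.5] d= [ 0.6 -0.6] rgb [32. 32. 31.]
plane [4.00000e-04 5.00000e-04 5.87238e+01]
holder 0.9 [380, 207, 450, 254] top z 26 c [607.9 331. ] ext [128. 161.] rgb [50. 50. 52.]
adapter_c 0.26 [176, 180, 199, 194] top z 16 c [ 397.2 -271.9] ext [49. 51.] rgb [164. 174. 174.]
small_adapter_c 0.82 [361, 172, 381, 188] top z 20 c [391.3 267.3] ext [55. 49.] rgb [163. 161. 155.]
big_dish_c 0.58 [176, 180, 198, 190] top z 16 c [ 397.2 -273.7] ext [49. 52.] rgb [166. 176. 175.]
weight_ring_c 0.75 [384, 257, 408, 278] top z 15 c [740.8 244.5] ext [50. 48.] rgb [ 39.  89. 163.]
weight_ring_c 0.62 [335, 262, 356, 284] top z 16 c [750.2 138.5] ext [51. 50.] rgb [121.  65. 143.]
weight_ring_c 0.55 [321, 189, 337, 207] top z 49 c [496.9 126.8] ext [12. 15.] rgb [96. 96. 95.]
light_cap_c 0.96 [403, 204, 432, 236] top z 80 c [608.2 333.2] ext [15. 16.] rgb [30. 31. 30.]
light_cap_c 0.5 [360, 172, 381, 190] top z 21 c [391.3 267.3] ext [55. 49.] rgb [163. 162. 156.]
light_cap_c 0.39 [321, 188, 336, 210] top z 51 c [494.7 127. ] ext [16. 15.] rgb [98. 98. 97.]
objective_c 0.59 [323, 188, 333, 208] top z 50 c [496.3 127.1] ext [13. 15.] rgb [96. 96. 95.]
oil_bottle_c 0.66 [321, 190, 336, 205] top z 50 c [495.2 127.1] ext [15. 15.] rgb [99. 99. 98.]
oil_bottle_c 0.45 [227, 224, 235, 245] top z 50 c [ 626.4 -138.2] ext [12. 10.] rgb [106.  73.  38.]
filter_cube_c 0.69 [274, 183, 290, 200] top z 43 c [444.3   1.1] ext [38. 39.] rgb [44. 47. 46.]
```

View pics/w12.png

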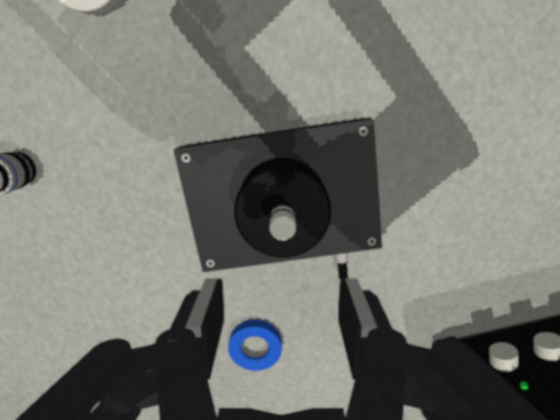

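The cap stands flat (top at 58.7 mm, level) at the well's centre, and the other things have not moved. I am handing in.

```bash
python3 -c "
from station import ticket
print(ticket.close_job())"
```

```text
the job is handed in; nothing more can be done
None
```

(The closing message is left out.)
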